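Build up the spacer stack on a detent arbor

TASK

Thread the two metal spacers onto the upright spindle of the arbor: first the wide one, down past the sprung balls until it lies flat on the arbor's seat plate, then the narrow one, down until it lies flat on the wide one. Bed each one home with a firm push of about 15 N, never ramming it with 40 N or more. Leave the other things on the bench where they are.

Things in the scene. Friction and masses are not known exactly. Their poses are not given: they have to be found in the camera images.
- arbor: build-up arbor, fixed to the bench: grey foot 120 (x) x 96 (y) x 16 mm under a steel seat plate 88 x 84 x 10 mm; origin at the centre of its underside, z up. An upright steel spindle stands in a slot along the plate's y axis, clamped anywhere from y = -10 to +10 mm, at x = 0: this offset is not measured, it must be felt or seen. Pressing on the plate with over 40 N is ramming
- seat_mid (a point): point on the seat (top of the steel plate, 26 mm above the arbor's underside) at the middle of the slot, so up to 10 mm along y from the spindle's real axis. Two rows of three sprung balls, 7 and 27 mm above the seat, stand 2 mm proud of the spindle: a spacer does not pass them by its own weight, but needs a steady push of roughly 5 to 12 N, all the way down
- nose_mid (a point): point at the height of the spindle's flat end, 44 mm above the seat, straight above seat_mid and so not on the spindle's real axis. The spindle is 20 mm in diameter; its last 2 mm taper to 18 mm
- wide_spacer: the wide spacer: plain aluminium ring, 52 mm outside diameter, 22 mm bore, 18 mm high, about 0.15 kg. Stands flat; origin: centre of its underside, z along the bore. It is to be held by its outer wall, from above.
- narrow_spacer: the narrow spacer: plain aluminium ring, 40 mm outside diameter, 22 mm bore, 18 mm high, about 0.09 kg. Stands flat; origin: centre of its underside, z along the bore. It is to be held by its outer wall, from above.
- tape: roll of brown adhesive tape lying flat, 92x90x25 mm; bystander. Origin: centre of its underside
- pipe_ring: short black ring of plastic pipe lying on its side, 43x27x43 mm; bystander. Origin: centre of its underside
- marker: white marker pen with black cap, lying, 138 mm long; bystander. Origin: centre of its underside
- beaker: small glass beaker, 50 mm across, 54 mm high; bystander. Origin: centre of its underside
Not all that is in view belongs to the job. Leave any green, pink or purple look-alike of the arbor alone.

How it is judged (in metres and radians):
On the way, in this order (a step that is already met when the one before it is completed fails the run):
1. the wide spacer is home on the seat plate and bedded: pressed onto it with more than 5 N, the narrow one not yet on the spindle (z of wide_spacer in the frame of arbor between 0.0235 and 0.0275 m and x of wide_spacer in the frame of arbor between -0.004 and 0.004 m and y of wide_spacer in the frame of arbor between -0.014 and 0.014 m and angle between wide_spacer's own z axis and vertical below 0.06 rad and horizontal distance between narrow_spacer and arbor above 0.05 m and contact force between wide_spacer and arbor above 5 N), for 0.1 s.
2. the narrow spacer is home on the wide one and bedded: pressed onto it with more than 5 N (z of narrow_spacer in the frame of arbor between 0.0415 and 0.0455 m and x of narrow_spacer in the frame of arbor between -0.004 and 0.004 m and y of narrow_spacer in the frame of arbor between -0.014 and 0.014 m and angle between narrow_spacer's own z axis and vertical below 0.06 rad and contact force between wide_spacer and narrow_spacer above 5 N), for 0.1 s.
At the end, for the whole second after the job is handed in: Both spacers are threaded on the spindle (within 4 mm of the arbor's axis in its x, 14 mm in its y), upright within 0.06 rad, at rest: undersides 26 mm (wide) and 44 mm (narrow) above the arbor's origin, at most 1.5 mm higher (2.5 mm lower) (z of wide_spacer in the frame of arbor between 0.0235 and 0.0275 m and x of wide_spacer in the frame of arbor between -0.004 and 0.004 m and y of wide_spacer in the frame of arbor between -0.014 and 0.014 m and angle between each of wide_spacer, narrow_spacer's own z axis and vertical below 0.06 rad and z of narrow_spacer in the frame of arbor between 0.0415 and 0.0455 m and x of narrow_spacer in the frame of arbor between -0.004 and 0.004 m and y of narrow_spacer in the frame of arbor between -0.014 and 0.014 m and linear speed of each of wide_spacer, narrow_spacer below 0.01 m/s); the robot touches nothing.
It fails at once if a spacer is rammed down: over 40 N on the arbor's seat plate (contact force between arbor and anything else above 40 N).
It fails at once if a spacer is rammed down: over 40 N between the spacers (contact force between wide_spacer and narrow_spacer above 40 N).
It fails at once if a bystander (tape, pipe ring, marker, beaker) is moved more than 25 mm (distance of any of tape, pipe_ring, marker, beaker from where it was at the start of the episode above 0.025 m).
It also fails if it takes over 72 s, if anything falls off the work surface, if the arm or the gripper's body presses on something with over 40 N, if the wrist force passes 120 N, or if a joint passes its speed limit or range.

ROBOT

A 7-joint arm with a two-finger parallel gripper is mounted at the origin on a cart in front of the work surface, level with it; the furniture and walls round the work are solid. World frame = base frame: x ahead of the robot, y to its left, z up, the work surface at z = 0. Lengths are in mm, angles in rad, forces in N, time in s.
With the tool pointing down it reaches from about 400 to 875 mm from the base axis. Payload 4.4 kg.
Tool frame: the origin (TCP) lies on the centre line of the jaws, within the pads' length; the fingertips stand 19 mm ahead of it and the grasp point (between the pads) is the TCP; z points along the fingers, y is the line along which they close (so a half turn about z gives the same grasp; the last joint's range is limited). The gripper opens to 85 mm and grips with 20 to 120 N. Pads are 22 mm wide; open, the fingers measure 114 mm over their backs; the gripper's body (76 mm by 85 mm) begins 54 mm behind the grasp point. The pads swing forward as they close: fully open they stand 13 mm farther back than shut.
Start: joints at [1.243, 0.628, 0.038, 1.517, -0.027, 0.996, -0.02], TCP at [168.259, -627.858, 250.313] pointing down, gripper open.
Joint ranges: [-3.06, 3.06], [-0.37, 2.12], [-1.25, 1.32], [0.18, 2.47], [-1.1, 4.24], [0.23, 1.98], [-2.94, 2.94]. Speed limits (rad/s): [2.57, 2.57, 3.14, 3.14, 3.14, 3.14, 3.14].

INTERFACE

Orientations are given as [roll, pitch, yaw] about the fixed x, y, z axes, in that order (R = Rz(yaw) Ry(pitch) Rx(roll)).
In Python, from cell import ctrl, viewer, silhouettes gives the robot as it stands.
- The arm moves only by the shell command python3 -m creep 'ROWS'. ROWS is JSON, a list of rows, each an object with "jaw": the gripper command: -1 is shut, 1 is fully open, values between are in proportion; "xyz": the shift along the tool's x, y, z in mm, a list of three; "angular": the turn, a rotation vector about the tool's x, y, z in rad, a list of three. In form: [{"jaw": jaw, "xyz": [tx, ty, tz], "angular": [rx, ry, rz]}, ...]. A call has 1 to 12 rows; each row is the pose to reach, as a shift and turn from the pose commanded when the call began, along the tool's axes at that moment; what a row does not reach only later rows make up. A row lasts 1/8 s, in which the tool goes at most 62.5 mm and 10.7 degrees, less where a joint would pass 70% of its speed; a pose out of reach is approached as far as the arm can. A call with a gripper value outside its range is refused whole. The fingers move at their own pace and stop on an object; the grip force is fixed at half the most. Time passes only in rows, so rows that repeat a pose let the fingers close. It gives the time, the measured TCP pose, the force, the opening and the grip force at its end, in the units of the state.
- ctrl.read_state(): the state, without advancing time (a new reading comes with each control period).
- viewer.get_image(name): name is "scene" or "side" or "wrist"; returns (picture, depth): 420x560x3 uint8, red, green, blue; 420x560 float32, mm along the optical axis (not along the pixel's ray), 0 where there is no reading.
- viewer.camera_model(name): a dict with "fx", "fy", "cx", "cy" (pixels), "T" (4x4, takes a point from camera to world coordinates). Camera axes: x right, y down, z forward; pixel columns grow to the right and rows downward; lengths in mm; the calibration is good to about 2 mm. The wrist camera is an equidistant fisheye: a pixel r from the principal point sees the ray r / f radians off the axis. A picture is of the moment at which its call begins: read the wrist's pose just before it. camera_model takes no time and is no camera call; for the wrist camera it gives the pose at the moment of the call.
- ctrl.finish_job(): hands the job in; it is judged then, once.
Trained networks look in the newest picture that a camera, given by its name, has taken for a name from the list of things; names that differ only in an ending like _2 or _b are one class to them, and where a whole thing is asked for, a point or a joint stands for the part that bears it (a point fixed in the world has none). Each returns a list of dicts, best first, with "score" (0 to 1); they miss things now and then, are a little off and sometimes report something else, mostly with a low value. They report only what shows in the picture. A call takes as long as a camera call. They do not tell look-alikes from the thing itself.
- silhouettes(camera, target): "pixels" (420x560 bool, what is visible of it) and "xy" ([column, row] in pixels, amid what is visible of it).
The state is a dict: "clock": time; "qpos": joint angles; "qd": joint speeds; "tau": joint torques, N m; "eef_pos": TCP position; "tool_rot": TCP orientation; "force": force on the tool from outside, world axes, zero at the start; "torque": the same for the moment, N m; "width": finger opening in mm; "gripper_force": force on a finger pad.
Only numpy, scipy, OpenCV 4.12 (cv2) and the standard library are available. Lean on these libraries where they do the work, as an engineer would, in place of code of your own. Each camera call takes 0.05 s, during which the arm holds its last target. There are 200 camera calls.

## Working session

There is one attempt and no reset: what is moved stays moved. The work goes in short steps, Python scripts to look and compute and a shell command to move; the robot and the scene stay as the last step left them, time stands still between calls to the robot, and variables do not carry over. Pictures are saved under pics/ and viewed, at most 10 in all, crops included, and the job is handed in when it is done.

```bash
mkdir -p pics; ls; cat > h.py <<'E'
import numpy as np, cv2
from cell import ctrl, viewer, silhouettes
def pts(cam, mask, depth):
    m=viewer.camera_model(cam); v,u=np.nonzero(mask&(depth>0)); z=depth[v,u]
    P=np.c_[(u-m['cx'])/m['fx']*z,(v-m['cy'])/m['fy']*z,z]
    return P@m['T'][:3,:3].T+m['T'][:3,3]
E
python3 - <<'E'
from h import *
s=ctrl.read_state();print({k:np.round(v,3).tolist() for k,v in s.items()})
ims=[]
for c in ['scene','side']:
    p,d=viewer.get_image(c);np.savez(f'/tmp/{c}.npz',p=p,d=d);ims.append(p)
    m=viewer.camera_model(c);print(c,m['fx'],np.round(m['T'],3).tolist())
    cv2.imwrite(f'pics/{c}0.png',p[...,::-1])
    for t in ['arbor','wide_spacer','narrow_spacer','tape','pipe_ring','marker','beaker']:
        for r in silhouettes(c,t)[:3]:
            P=pts(c,r['pixels'],d)
            if len(P)>5: print(c,t,round(r['score'],2),np.round(r['xy']),len(P),np.round(np.percentile(P,2,axis=0)),np.round(np.percentile(P,98,axis=0)))
E
```

```text
pics
{'clock': 0.0, 'qpos': [1.243, 0.629, 0.038, 1.518, -0.027, 0.996, -0.02], 'qd': [0.0, 0.0, 0.001, 0.001, 0.0, 0.0, -0.001], 'tau': [0.0, -56.34, 1.226, -19.344, 0.011, 0.01, -0.0], 'eef_pos': [168.078, -627.281, 249.395], 'tool_rot': [-3.14, 0.0, 0.262], 'force': [0.331, 0.195, -0.105], 'torque': [0.029, 0.005, -0.045], 'gripper_force': 0.0, 'width': 85.568}
scene 520.007780261585 [[-0.466, -0.602, 0.648, -405.078], [-0.885, 0.31, -0.347, 518.187], [0.008, -0.736, -0.677, 1054.225], [0.0, 0.0, 0.0, 1.0]]
scene arbor 0.71 [149. 282.] 1406 [480. 338.   2.] [603. 440.  30.]
scene arbor 0.66 [258. 240.] 947 [477.   4.   6.] [597. 114.  30.]
scene arbor 0.62 [354. 225.] 225 [ 444. -232.    1.] [ 488. -185.   22.]
scene wide_spacer 0.56 [356. 222.] 241 [ 444. -234.    0.] [ 491. -185.   22.]
scene narrow_spacer 0.69 [211. 266.] 180 [493. 209.  -1.] [527. 246.  22.]
scene tape 0.96 [204. 219.] 510 [632. 135.  -0.] [723. 221.  28.]
scene pipe_ring 0.68 [299. 198.] 179 [ 619. -150.   -1.] [ 695. -104.   44.]
scene marker 0.65 [299. 278.] 212 [317.  13.   8.] [443.  61.  19.]
scene beake
[... 283 characters left out ...]
rbor 0.77 [268. 248.] 1159 [483.  22.   2.] [610. 119.  26.]
side arbor 0.73 [261. 341.] 3876 [487. 346.   1.] [610. 445.  26.]
side wide_spacer 0.44 [291. 209.] 181 [ 448. -293.   -2.] [ 495. -184.   18.]
side narrow_spacer 0.6 [276. 286.] 334 [496. 207.  -1.] [535. 247.  18.]
side tape 0.8 [201. 271.] 766 [637. 139.   0.] [709. 223.  24.]
side pipe_ring 0.47 [235. 213.] 76 [ 622. -187.    1.] [ 663. -102.   42.]
side pipe_ring 0.4 [264. 248.] 1195 [483.  18.   2.] [611. 119.  26.]
side marker 0.54 [331. 243.] 370 [322.  18.   0.] [446.  61.  16.]
side marker 0.24 [289. 212.] 167 [ 448. -232.   -0.] [ 494. -184.   18.]
side beaker 0.68 [250. 194.] 223 [ 572. -369.   -1.] [ 616. -308.   40.]
```

```bash
python3 - <<'E'
import cv2
a=cv2.imread('pics/scene0.png');b=cv2.imread('pics/side0.png')
cv2.imwrite('pics/scene_big.png',cv2.resize(a[150:390,80:400],(800,600),interpolation=3))
cv2.imwrite('pics/side_big.png',cv2.resize(b[180:405,180:480],(800,600),interpolation=3))
E
```

```text
(no output)
```

View pics/scene_big.png

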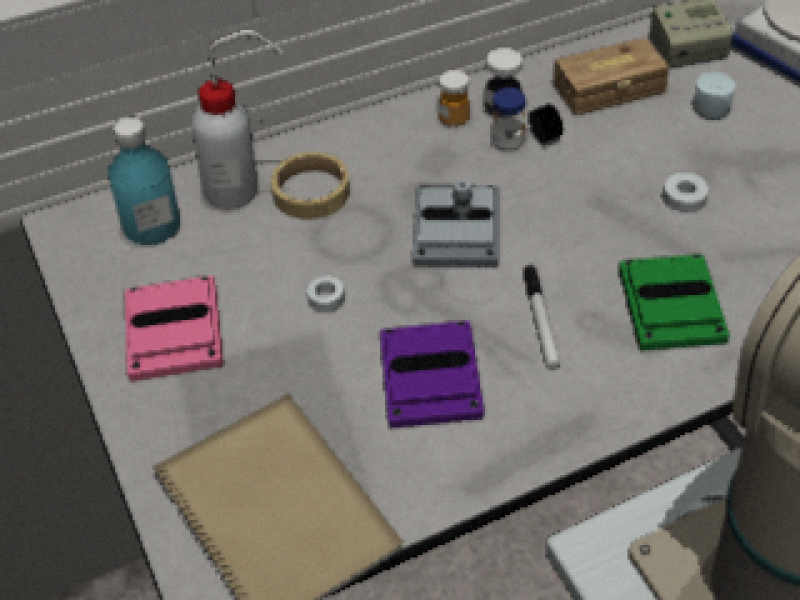

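View pics/side_big.png

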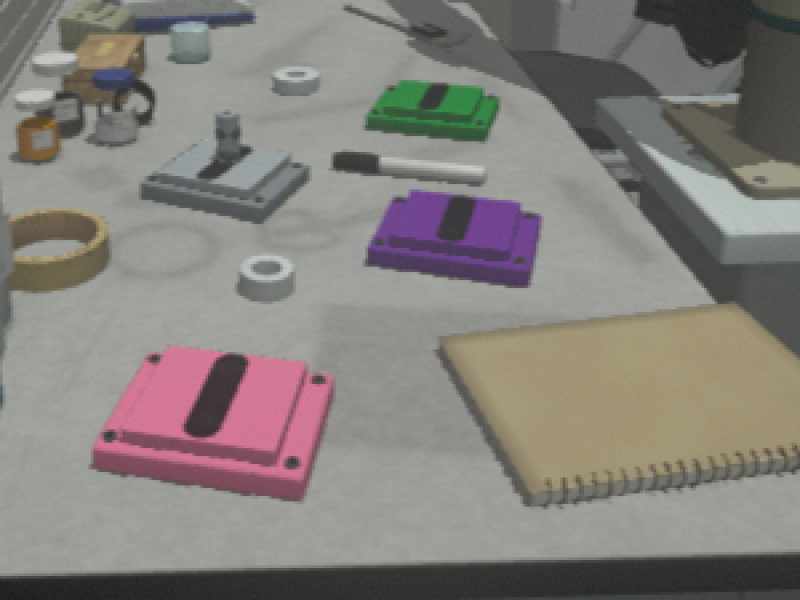

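The only grey one of four arbor-like things is at scene px (262,239). Pink (149,282), purple (252,301) and green (349,270) are look-alikes with no spindle. The wide ring is at (354,226) and the narrow ring at (210,267). Next I'll take a confirming crop and refine the positions.

```bash
python3 - <<'E'
from h import *
a=cv2.imread('pics/scene0.png');b=cv2.imread('pics/side0.png')
cv2.imwrite('pics/crop.png',np.hstack([cv2.resize(a[215:265,235:290],(400,364),interpolation=2),cv2.resize(b[215:270,225:300],(400,364),interpolation=2)]))
def circ(P):
    A=np.c_[2*P[:,:2],np.ones(len(P))];x=np.linalg.lstsq(A,(P[:,:2]**2).sum(1),rcond=None)[0];return x[:2],np.sqrt(x[2]+x[0]**2+x[1]**2)
for c in ['scene','side']:
    f=np.load(f'/tmp/{c}.npz');d=f['d'];P=pts(c,np.ones_like(d,bool),d)
    def box(x,y,r,z0,z1): return P[(abs(P[:,0]-x)<r)&(abs(P[:,1]-y)<r)&(P[:,2]>z0)&(P[:,2]<z1)]
    for n,x,y in [('wide',468,-208),('narrow',513,228)]:
        T=box(x,y,38,14.5,30); h=T[:,:2].astype(np.float32)
        print(c,n,len(T),np.round(cv2.minEnclosingCircle(h),1) if 0 else cv2.minEnclosingCircle(h), np.median(T[:,2]))
    A=box(543,65,75,21,32); print(c,'plate',len(A),cv2.minAreaRect(A[:,:2].astype(np.float32)),np.median(A[:,2]))
    A=box(543,65,75,6,32); print(c,'all',len(A),cv2.minAreaRect(A[:,:2].astype(np.float32)))
    S=box(543,65,50,36,66);N=box(543,65,50,66,80)
    print(c,'spindle',len(S),S.mean(0),S.min(0),S.max(0),'nose',len(N),N.mean(0) if len(N) else '',N.min(0) if len(N) else '',N.max(0) if len(N) else '')
E
```

```text
scene wide 148 ((469.9078674316406, -206.9371795654297), 28.076099395751953) 18.288406403258477
scene narrow 98 ((513.261474609375, 227.53904724121094), 21.135517120361328) 17.54107061141997
scene plate 570 ((538.9789428710938, 54.10728454589844), (87.32405090332031, 100.5238037109375), 61.26169967651367) 26.01829268116444
scene all 952 ((543.7092895507812, 55.0352783203125), (93.7038345336914, 125.71939086914062), 62.07511520385742)
scene spindle 59 [535.91588366  49.5599031   50.93621615] [526.6842446   36.09271953  36.18238059] [547.82077847  57.50687484  64.00761014] nose 32 [540.79817513  48.554359    69.46038489] [529.28977443  38.29763407  67.04554564] [551.67569816  57.63863197  74.6903991 ]
side wide 76 ((469.794921875, -209.76840209960938), 27.10373878479004) 16.645797036187503
side narrow 145 ((514.5151977539062, 227.32501220703125), 20.77333641052246) 16.758879450957465
side plate 561 ((547.111572265625, 54.58864974975586), (87.05326843261719, 89.5369873046875), 61.81434631347656) 25.053369446459556
side all 1093 ((546.3781127929688, 55.743804931640625), (98.95379638671875, 119.51972961425781), 62.283897399902344)
side spindle 103 [543.45761962  54.65095316  50.9986846 ] [532.94297359  48.36986495  36.0899742 ] [553.97688793  59.12311446  65.91646951] nose 27 [542.74740972  50.1199503   68.67180322] [534.89250262  40.15528574  66.72863459] [551.02966593  58.18793575  70.05889632]
```

View pics/crop.png

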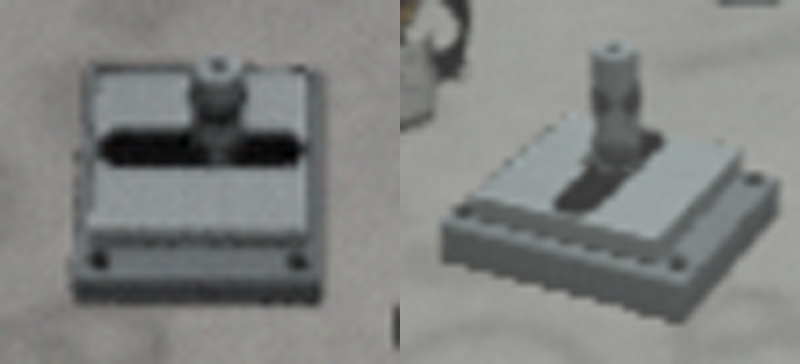

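The crop confirms it: grey foot, steel plate, slot and spindle, with the spindle's nose near world (542, 49). Moving above the wide spacer.

```bash
python3 -m creep '[{"jaw":1,"xyz":[400,-327,100],"angular":[0,0,0]},{"jaw":1,"xyz":[400,-327,100],"angular":[0,0,0]},{"jaw":1,"xyz":[400,-327,100],"angular":[0,0,0]},{"jaw":1,"xyz":[400,-327,100],"angular":[0,0,0]},{"jaw":1,"xyz":[400,-327,100],"angular":[0,0,0]},{"jaw":1,"xyz":[400,-327,100],"angular":[0,0,0]},{"jaw":1,"xyz":[400,-327,100],"angular":[0,0,0]},{"jaw":1,"xyz":[400,-327,100],"angular":[0,0,0]},{"jaw":1,"xyz":[400,-327,100],"angular":[0,0,0]},{"jaw":1,"xyz":[400,-327,100],"angular":[0,0,0]},{"jaw":1,"xyz":[400,-327,100],"angular":[0,0,0]}]'
cat >> h.py <<'E'
def fish(m,u,v):
    x,y=(u-m['cx'])/m['fx'],(v-m['cy'])/m['fy'];r=np.hypot(x,y);k=np.where(r>1e-9,np.sin(r)/np.maximum(r,1e-9),1)
    return np.c_[x*k,y*k,np.cos(r)]@m['T'][:3,:3].T
def plane(m,u,v,z):
    D=fish(m,u,v);o=m['T'][:3,3];return o+D*((z-o[2])/D[:,2])[:,None]
E
python3 - <<'E'
from h import *
m=viewer.camera_model('wrist');p,d=viewer.get_image('wrist');cv2.imwrite('pics/w1.png',p[...,::-1]);print(np.round(m['T'],2).tolist(),m['fx'],m['cx'],m['cy'])
np.savez('/tmp/w1.npz',p=p,d=d)
for t in ['wide_spacer','arbor']:
  for r in silhouettes('wrist',t)[:2]:
    v,u=np.nonzero(r['pixels']);Q=plane(m,u,v,18.)[:,:2];print(t,r['score'],r['xy'],len(u),cv2.minEnclosingCircle(Q.astype(np.float32)),Q.mean(0))
print(ctrl.read_state()['clock'])
E
```

```text
clock: 2.17
eef_pos: [469.3, -209.9, 150.5]
tool_rot: [3.141, 0.001, 0.26]
force: [-0.5, -0.4, -0.8]
width: 85.4
gripper_force: 0.0
[[0.26, -0.93, -0.28, 540.69], [-0.97, -0.25, -0.07, -191.78], [0.0, 0.29, -0.96, 274.05], [0.0, 0.0, 0.0, 1.0]] 325.19226210127806 279.5282333061385 211.71180168891047
wide_spacer 0.59 [280.9, 214.4] 2752 ((471.07550048828125, -211.6358642578125), 26.917577743530273) [ 471.31369697 -211.72503241]
arbor 0.73 [48.2, 60.4] 7922 ((545.2638549804688, 38.42591857910156), 72.19408416748047) [547.1119462   34.77648308]
arbor 0.6 [134.6, 276.4] 4238 ((344.5953369140625, -106.80583190917969), 72.6503677368164) [ 366.00395034 -100.094637  ]
2.325
```

View pics/w1.png

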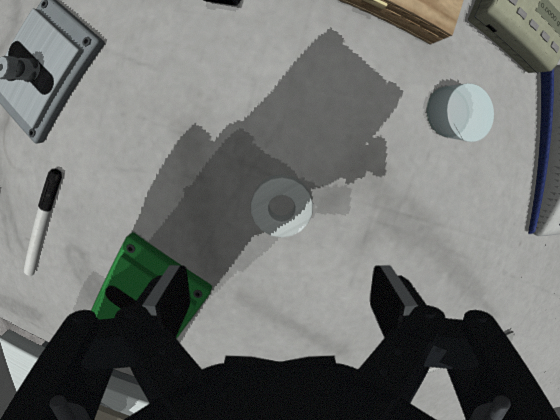

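The wrist view shows the wide spacer at about (281,207), half in shadow. I'll fit its top from depth.

```bash
cat >> h.py <<'E'
def wpts(m,d):
    v,u=np.nonzero(d>0);x,y=(u-m['cx'])/m['fx'],(v-m['cy'])/m['fy'];r=np.maximum(np.hypot(x,y),1e-9)
    z=d[v,u];t=np.tan(np.minimum(r,1.4))/r*z
    return np.c_[x*t,y*t,z]@m['T'][:3,:3].T+m['T'][:3,3],u,v
def near(P,x,y,r,z0,z1): return P[(np.hypot(P[:,0]-x,P[:,1]-y)<r)&(P[:,2]>z0)&(P[:,2]<z1)]
E
python3 - <<'E'
from h import *
m=viewer.camera_model('wrist');d=np.load('/tmp/w1.npz')['d'];P,u,v=wpts(m,d)
G=near(P,471,-210,80,-20,60);print('ground',np.median(G[:,2]))
g=np.median(G[:,2])
T=near(P,471,-210,45,g+14,60);print(len(T),np.median(T[:,2]),cv2.minEnclosingCircle(T[:,:2].astype(np.float32)),T.mean(0),T.min(0),T.max(0))
E
```

```text
ground 0.19319768284691463
2448 17.941125959477375 ((469.43206787109375, -212.16969299316406), 26.004581451416016) [ 470.39712252 -212.10876268   17.87325627] [ 444.0628961  -237.70948513   14.20132596] [ 495.05336547 -186.67607365   20.6402619 ]
```

Depth gives the wide spacer's centre as (469.6, -212.2), radius 26, top 18, which agrees with the given sizes. I'll grip it, then regrip at 90° to centre it.

```bash
python3 -c "
from h import *;print(np.round(ctrl.read_state()['qpos'],2))"
python3 -m creep '[{"jaw":1,"xyz":[0,2,60],"angular":[0,0,0]},{"jaw":1,"xyz":[0,2,120],"angular":[0,0,0]},{"jaw":1,"xyz":[0,2,128],"angular":[0,0,0]},{"jaw":1,"xyz":[0,2,128],"angular":[0,0,0]},{"jaw":-1,"xyz":[0,2,128],"angular":[0,0,0]},{"jaw":-1,"xyz":[0,2,128],"angular":[0,0,0]},{"jaw":-1,"xyz":[0,2,128],"angular":[0,0,0]},{"jaw":-1,"xyz":[0,2,128],"angular":[0,0,0]},{"jaw":-1,"xyz":[0,2,128],"angular":[0,0,0]},{"jaw":-1,"xyz":[0,2,128],"angular":[0,0,0]}]'
```

```text
[ 0.33  0.58  0.06  1.99 -0.06  0.57 -0.89]
clock: 3.58
eef_pos: [471.9, -211.0, 25.1]
tool_rot: [3.139, -0.003, 0.261]
force: [-0.3, 0.9, 14.2]
width: 49.1
gripper_force: 59.5
```

```bash
python3 - <<'E'
from h import *
ims=[]
for c,(u,v,w,h) in dict(scene=(354,226,80,60),side=(291,209,80,60),wrist=(280,300,280,210)).items():
    p,d=viewer.get_image(c);q=p[v-h//2:v+h//2,u-w//2:u+w//2,::-1];ims.append(cv2.resize(q,(266,200*2),interpolation=2) if 0 else cv2.resize(q,(400,300),interpolation=2))
o=np.zeros((600,800,3),np.uint8);o[:300,:400]=ims[0];o[:300,400:]=ims[1];o[300:,:400]=ims[2];cv2.imwrite('pics/g1.png',o)
E
```

```text
(no output)
```

View pics/g1.png

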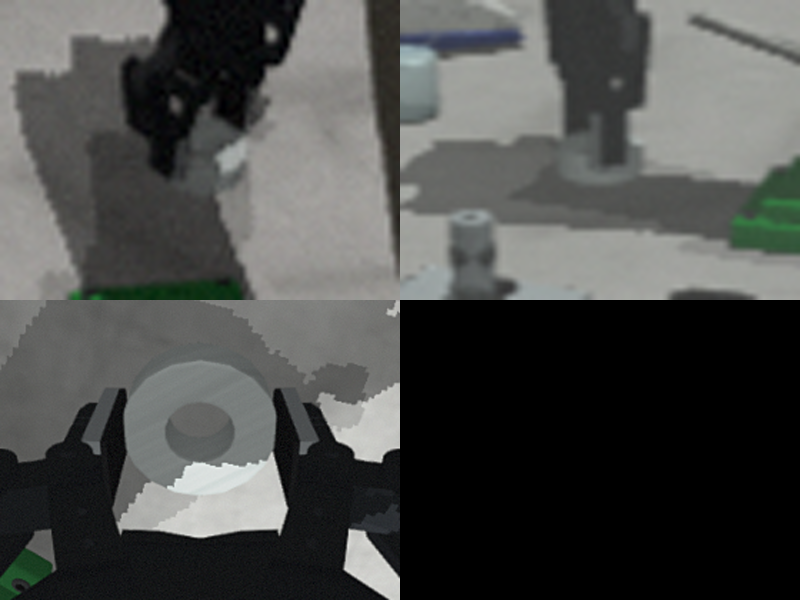

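The ring sits squarely between the pads; the upward force comes from the pads swinging forward as they close. Regripping at 90°, 2 mm higher.

```bash
python3 -m creep '[{"jaw":1,"xyz":[0,0,-1],"angular":[0,0,0]},{"jaw":1,"xyz":[0,0,-2],"angular":[0,0,0]},{"jaw":1,"xyz":[0,0,-2],"angular":[0,0,0.18]},{"jaw":1,"xyz":[0,0,-2],"angular":[0,0,0.36]},{"jaw":1,"xyz":[0,0,-2],"angular":[0,0,0.54]},{"jaw":1,"xyz":[0,0,-2],"angular":[0,0,0.72]},{"jaw":1,"xyz":[0,0,-2],"angular":[0,0,0.9]},{"jaw":1,"xyz":[0,0,-2],"angular":[0,0,1.08]},{"jaw":1,"xyz":[0,0,-2],"angular":[0,0,1.26]},{"jaw":1,"xyz":[0,0,-2],"angular":[0,0,1.44]},{"jaw":1,"xyz":[0,0,-2],"angular":[0,0,1.57]},{"jaw":1,"xyz":[0,0,-2],"angular":[0,0,1.57]}]'
python3 -c "
from h import *;s=ctrl.read_state();print(np.round(s['qpos'],2),s['eef_pos'],s['tool_rot'])"
```

```text
clock: 5.22
eef_pos: [470.6, -210.2, 24.3]
tool_rot: [3.141, -0.0, -1.306]
force: [-0.3, 0.4, -0.3]
width: 85.1
gripper_force: 0.0
[ 0.15  0.85  0.34  2.05 -0.75  0.37 -1.79] [ 470.62201142 -210.16712572   24.34501142] [ 3.14145945e+00 -7.45436319e-05 -1.30643620e+00]
```

```bash
python3 -m creep '[{"jaw":-1,"xyz":[0,0,0],"angular":[0,0,0]},{"jaw":-1,"xyz":[0,0,0],"angular":[0,0,0]},{"jaw":-1,"xyz":[0,0,0],"angular":[0,0,0]},{"jaw":-1,"xyz":[0,0,0],"angular":[0,0,0]},{"jaw":-1,"xyz":[0,0,0],"angular":[0,0,0]},{"jaw":-1,"xyz":[0,0,-50],"angular":[0,0,0]},{"jaw":-1,"xyz":[0,0,-100],"angular":[0,0,0]},{"jaw":-1,"xyz":[0,0,-130],"angular":[0,0,0]},{"jaw":-1,"xyz":[0,0,-130],"angular":[0,0,0]},{"jaw":-1,"xyz":[0,0,-130],"angular":[0,0,0]}]'
python3 -c "
from h import *;s=ctrl.read_state();print(np.round(s['qpos'],2),s['eef_pos'],s['tool_rot'],s['force'])"
```

```text
clock: 6.48
eef_pos: [470.0, -209.8, 153.5]
tool_rot: [3.141, 0.001, -1.308]
force: [-0.3, 0.4, -1.9]
width: 48.5
gripper_force: 63.2
[-0.01  0.65  0.58  2.   -0.57  0.66 -1.94] [ 469.98932054 -209.76089847  153.49318853] [ 3.14068997e+00  1.35533913e-03 -1.30759657e+00] [-0.32544815  0.43227952 -1.85874562]
```

```bash
python3 -m creep '[{"jaw":-1,"xyz":[-311,-137,0],"angular":[0,0,0]},{"jaw":-1,"xyz":[-311,-137,0],"angular":[0,0,0]},{"jaw":-1,"xyz":[-311,-137,0],"angular":[0,0,0]},{"jaw":-1,"xyz":[-311,-137,0],"angular":[0,0,0]},{"jaw":-1,"xyz":[-311,-137,0],"angular":[0,0,0]},{"jaw":-1,"xyz":[-311,-137,0],"angular":[0,0,0]},{"jaw":-1,"xyz":[-311,-137,0],"angular":[0,0,0]},{"jaw":-1,"xyz":[-311,-137,0],"angular":[0,0,0]}]'
cat > meas.py <<'E'
from h import *
import sys
s=ctrl.read_state();m=viewer.camera_model('wrist');p,d=viewer.get_image('wrist');name=sys.argv[1]
cv2.imwrite(f'pics/{name}.png',p[...,::-1]);np.savez(f'/tmp/{name}.npz',p=p,d=d,T=m['T'])
P,u,v=wpts(m,d);t=s['eef_pos'];print('tcp',t,s['tool_rot'],s['qpos'].round(2) if hasattr(s['qpos'],'round') else s['qpos'])
R=near(P,t[0],t[1],34,t[2]-8,t[2]-3);print('ring near tcp z hist',len(R),np.histogram(near(P,t[0],t[1],30,t[2]-30,t[2]+10)[:,2]-t[2],bins=np.arange(-30,11,2))[0])
g=np.median(near(P,543,55,120,-15,15)[:,2]);print('ground',g)
N=near(P,542,49,18,62,80);print('nose',len(N))
if len(N):
    print('z',np.median(N[:,2]));N=N[abs(N[:,2]-np.median(N[:,2]))<2];print(cv2.minEnclosingCircle(N[:,:2].astype(np.float32)),N.mean(0),(N.min(0)+N.max(0))/2)
A=near(P,543,55,80,22,31);print('plate',len(A),cv2.minAreaRect(A[:,:2].astype(np.float32)),np.median(A[:,2]))
E
python3 meas.py w2
```

```text
clock: 7.48
eef_pos: [521.3, 124.1, 153.3]
tool_rot: [3.139, -0.001, -1.309]
force: [0.0, -1.3, -1.2]
width: 48.8
gripper_force: 63.2
tcp [521.34552364 124.07654211 153.28172831] [ 3.13927463e+00 -1.10984530e-03 -1.30941584e+00] [-0.7   0.7   0.65  1.94 -0.63  0.72 -2.55]
ring near tcp z hist 6114 [   0    0   18  140  205  220  217  232  231  285 1215 5837  155   95
  101  110  108  106  112  110]
ground -0.02902797419972103
nose 741
z 69.84042022934676
((541.7451782226562, 44.914798736572266), 9.97500991821289) [541.8700371   45.05061051  69.82182435] [541.65376012  44.87257721  69.8072582 ]
plate 11225 ((544.9611206054688, 50.91669464111328), (84.46471405029297, 88.90554809570312), 61.7756462097168) 25.945997210540327
```

View pics/w2.png

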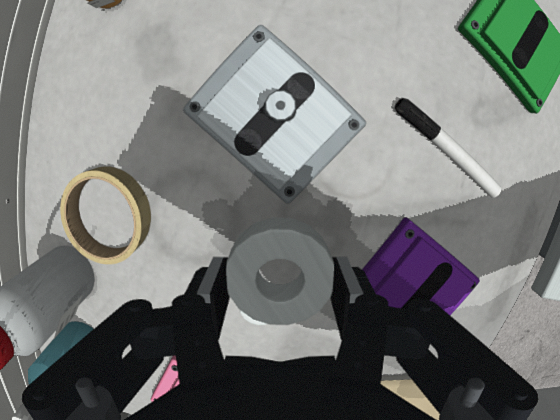

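The wrist view shows the nose at (280,104) and the held ring at (280,272). I'll measure both in the same picture so camera offsets cancel.

```bash
cat > rel.py <<'E'
from h import *
import sys
f=np.load(f'/tmp/{sys.argv[1]}.npz');rad=float(sys.argv[2]);m=viewer.camera_model('wrist');m['T']=f['T'];d=f['d'];P,u,v=wpts(m,d)
s=ctrl.read_state();t=np.array(s['eef_pos']);yaw=s['tool_rot'][2];ex=np.array([np.cos(yaw),np.sin(yaw)]);ey=np.array([np.sin(yaw),-np.cos(yaw)])
sel=(abs(P[:,2]-t[2]+7)<3)&(np.hypot(*(P[:,:2]-t[:2]).T)<rad+8);zt=np.median(P[sel,2]);sel&=abs(P[:,2]-zt)<1.2
r=np.c_[(P[sel,:2]-t[:2])@ex,(P[sel,:2]-t[:2])@ey]
H=np.zeros(d.shape,np.uint8);H[v[sel],u[sel]]=255
cs=cv2.findContours(H,cv2.RETR_CCOMP,cv2.CHAIN_APPROX_NONE)[0];cs=sorted(cs,key=len)[-2:]
for c in cs:
    Q=plane(m,c[:,0,0]*1.,c[:,0,1]*1.,zt)[:,:2]-t[:2];q=np.c_[Q@ex,Q@ey];x=np.linalg.lstsq(np.c_[2*q,np.ones(len(q))],(q**2).sum(1),rcond=None)[0]
    print('contour circle in tool xy',len(c),x[:2],'r',np.sqrt(x[2]+x[0]**2+x[1]**2))
print('ring bbox tool xy rel tcp',r.min(0),r.max(0),'top z rel',zt-t[2])
E
python3 rel.py w2 26
```

```text
contour circle in tool xy 147 [1.9546638  0.12122813] r 11.304271024385136
contour circle in tool xy 425 [ 2.24532531 -0.01026682] r 25.85682082223591
ring bbox tool xy rel tcp [-23.79354293 -33.15488389] [27.31840814 30.95957491] top z rel -7.676226430025423
```

```bash
python3 -m creep '[{"jaw":-1,"xyz":[60,1,20],"angular":[0,0,0]},{"jaw":-1,"xyz":[79.5,0.8,40],"angular":[0,0,0]},{"jaw":-1,"xyz":[79.5,0.8,52],"angular":[0,0,0]},{"jaw":-1,"xyz":[79.5,0.8,52],"angular":[0,0,0]},{"jaw":-1,"xyz":[79.5,0.8,52],"angular":[0,0,0]},{"jaw":-1,"xyz":[79.5,0.8,52],"angular":[0,0,0]}]'
python3 meas.py w3; python3 rel.py w3 26
```

```text
clock: 8.28
eef_pos: [542.2, 49.5, 102.9]
tool_rot: [-3.14, 0.0, -1.307]
force: [1.1, 0.1, -1.8]
width: 49.1
gripper_force: 63.2
tcp [542.2435227   49.47473974 102.90774449] [-3.14047868e+00  2.39560346e-04 -1.30670362e+00] [-0.5   0.77  0.56  1.95 -0.69  0.62 -2.36]
ring near tcp z hist 6049 [   0    0   19  134  195  226  233  225  228  284 1269 5771  151  102
   94  124   96  116  105  122]
ground 0.010079434681159682
nose 240
z 70.13399772124808
((541.0359497070312, 50.04642868041992), 7.271840572357178) [541.0043287   50.75183649  69.96922996] [541.046996    51.06804077  70.05196441]
plate 9613 ((545.1392822265625, 50.52581787109375), (84.07711029052734, 88.1767349243164), 61.991573333740234) 25.981255779269617
contour circle in tool xy 150 [ 2.27616954 -0.07369308] r 11.313719183741895
contour circle in tool xy 421 [2.62177568 0.0819664 ] r 25.889979942979956
ring bbox tool xy rel tcp [-23.54892975 -31.13126399] [27.75838226 30.63268114] top z rel -7.336360478603822
```

View pics/w3.png

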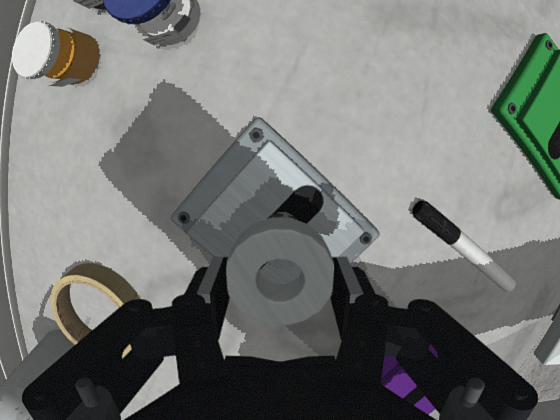

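```bash
python3 -m creep '[{"jaw":-1,"xyz":[0,0,0],"angular":[0,0,0]},{"jaw":-1,"xyz":[0,0,0],"angular":[0,0,0]},{"jaw":-1,"xyz":[0,0,0],"angular":[0,0,0]}]'
python3 - <<'E'
from h import *
s=ctrl.read_state();print(s['eef_pos'],s['tool_rot'],s['force'])
m=viewer.camera_model('wrist');p,d=viewer.get_image('wrist');P,u,v=wpts(m,d)
N=near(P,541.7,45,14,66,74);t=np.array(s['eef_pos'])
# visible nose arc through bore: extreme points
H=np.zeros(d.shape,np.uint8);k=(np.hypot(P[:,0]-541.7,P[:,1]-46)<16)&(abs(P[:,2]-70)<3);H[v[k],u[k]]=255
print(k.sum())
cv2.imwrite('pics/w4.png',cv2.resize(np.hstack([p[200:340,200:360,::-1],cv2.merge([H[200:340,200:360]]*3)]),(800,350),interpolation=2))
E
```

```text
clock: 8.7
eef_pos: [542.0, 48.6, 102.4]
tool_rot: [-3.141, -0.0, -1.308]
force: [0.2, -0.7, -1.0]
width: 49.0
gripper_force: 63.2
[541.98874796  48.56175459 102.37227364] [-3.14149435e+00 -2.66006583e-05 -1.30809256e+00] [ 0.16261287 -0.69412516 -0.99246643]
254
```

View pics/w4.png

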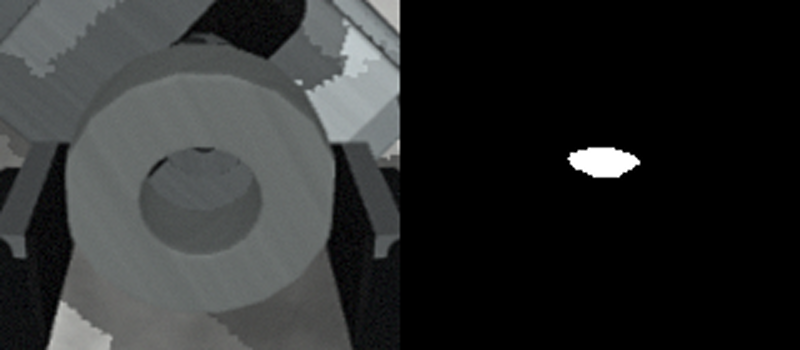

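```bash
python3 -m creep '[{"jaw":-1,"xyz":[1.2,0.9,3],"angular":[0,0,0]},{"jaw":-1,"xyz":[1.2,0.9,6],"angular":[0,0,0]},{"jaw":-1,"xyz":[1.2,0.9,8],"angular":[0,0,0]},{"jaw":-1,"xyz":[1.2,0.9,9],"angular":[0,0,0]},{"jaw":-1,"xyz":[1.2,0.9,10],"angular":[0,0,0]},{"jaw":-1,"xyz":[1.2,0.9,10],"angular":[0,0,0]}]'
python3 -c "
from h import *;s=ctrl.read_state();print(s['eef_pos'],s['force'],s['torque'])"
```

```text
clock: 9.5
eef_pos: [541.4, 47.2, 92.3]
tool_rot: [3.142, 0.0, -1.308]
force: [-0.8, -0.2, -1.8]
width: 49.1
gripper_force: 63.2
[541.39095125  47.15291627  92.27846217] [-0.78594009 -0.19874375 -1.79576479] [ 0.00169706 -0.0685593  -0.0349253 ]
```

Already below the nose with no contact force. Continuing down.

```bash
python3 -m creep '[{"jaw":-1,"xyz":[0,0,2],"angular":[0,0,0]},{"jaw":-1,"xyz":[0,0,4],"angular":[0,0,0]},{"jaw":-1,"xyz":[0,0,6],"angular":[0,0,0]},{"jaw":-1,"xyz":[0,0,8],"angular":[0,0,0]},{"jaw":-1,"xyz":[0,0,8],"angular":[0,0,0]}]'
python3 -c "
from h import *;s=ctrl.read_state();print(s['eef_pos'],s['force'],s['torque'])"
```

```text
clock: 10.12
eef_pos: [541.3, 47.1, 84.1]
tool_rot: [3.141, 0.0, -1.308]
force: [0.5, 0.3, -1.9]
width: 48.9
gripper_force: 63.2
[541.28552976  47.10149909  84.12869385] [ 0.53309473  0.32851659 -1.90716528] [ 0.00913806  0.00837799 -0.0290143 ]
```

```bash
python3 -m creep '[{"jaw":-1,"xyz":[0,0,2],"angular":[0,0,0]},{"jaw":-1,"xyz":[0,0,4],"angular":[0,0,0]},{"jaw":-1,"xyz":[0,0,6],"angular":[0,0,0]},{"jaw":-1,"xyz":[0,0,8],"angular":[0,0,0]},{"jaw":-1,"xyz":[0,0,10],"angular":[0,0,0]},{"jaw":-1,"xyz":[0,0,12],"angular":[0,0,0]},{"jaw":-1,"xyz":[0,0,14],"angular":[0,0,0]},{"jaw":-1,"xyz":[0,0,16],"angular":[0,0,0]}]'
python3 -c "
from h import *;s=ctrl.read_state();print(s['force'],s['torque'])"
```

```text
clock: 11.12
eef_pos: [541.9, 46.6, 69.0]
tool_rot: [-3.14, -0.0, -1.309]
force: [-1.1, -0.2, 6.4]
width: 48.8
gripper_force: 64.0
[-1.13695298 -0.24099296  6.39016021] [-0.16415735  0.21265302  0.00553896]
```

```bash
python3 -m creep '[{"jaw":-1,"xyz":[0,0,2],"angular":[0,0,0]},{"jaw":-1,"xyz":[0,0,4],"angular":[0,0,0]},{"jaw":-1,"xyz":[0,0,6],"angular":[0,0,0]},{"jaw":-1,"xyz":[0,0,8],"angular":[0,0,0]},{"jaw":-1,"xyz":[0,0,10],"angular":[0,0,0]},{"jaw":-1,"xyz":[0,0,12],"angular":[0,0,0]},{"jaw":-1,"xyz":[0,0,14],"angular":[0,0,0]},{"jaw":-1,"xyz":[0,0,16],"angular":[0,0,0]},{"jaw":-1,"xyz":[0,0,16],"angular":[0,0,0]}]'
python3 -c "
from h import *;s=ctrl.read_state();print(s['force'],s['torque'])"
```

```text
clock: 12.25
eef_pos: [541.6, 46.8, 52.4]
tool_rot: [-3.141, -0.0, -1.309]
force: [-0.5, 0.0, 1.6]
width: 49.1
gripper_force: 63.4
[-0.50759906  0.0483287   1.60607164] [-0.22669879  0.11689767  0.00122646]
```

Near home (about 2 mm left). Easing onto the seat.

```bash
python3 -m creep '[{"jaw":-1,"xyz":[0,0,1],"angular":[0,0,0]},{"jaw":-1,"xyz":[0,0,2],"angular":[0,0,0]},{"jaw":-1,"xyz":[0,0,3],"angular":[0,0,0]},{"jaw":-1,"xyz":[0,0,3],"angular":[0,0,0]},{"jaw":-1,"xyz":[0,0,3],"angular":[0,0,0]}]'
python3 -c "
from h import *;s=ctrl.read_state();print(s['force'],s['torque'])"
```

```text
clock: 12.88
eef_pos: [541.7, 46.8, 51.1]
tool_rot: [-3.14, 0.001, -1.309]
force: [-3.7, -0.6, 19.7]
width: 48.8
gripper_force: 65.3
[-3.73614264 -0.62347104 19.72000091] [-0.15528978  1.05863837 -0.00943134]
```

```bash
python3 -m creep '[{"jaw":-1,"xyz":[0,0,0.5],"angular":[0,0,0]},{"jaw":-1,"xyz":[0,0,0.5],"angular":[0,0,0]},{"jaw":-1,"xyz":[0,0,0.5],"angular":[0,0,0]}]'
python3 -m creep '[{"jaw":-0.2,"xyz":[0,0,-2],"angular":[0,0,0]},{"jaw":0.6,"xyz":[0,0,-2],"angular":[0,0,0]},{"jaw":0.6,"xyz":[0,0,-2],"angular":[0,0,0]},{"jaw":0.6,"xyz":[0,0,-40],"angular":[0,0,0]},{"jaw":1,"xyz":[0,0,-100],"angular":[0,0,0]},{"jaw":1,"xyz":[-80,0,-100],"angular":[0,0,0]},{"jaw":1,"xyz":[-80,0,-100],"angular":[0,0,0]},{"jaw":1,"xyz":[-80,0,-100],"angular":[0,0,0]}]'
python3 meas.py w5
python3 - <<'E'
from h import *
f=np.load('/tmp/w5.npz');m=viewer.camera_model('wrist');m['T']=f['T'];P,u,v=wpts(m,f['d'])
T=near(P,541.7,46,30,38,50);print(len(T),np.median(T[:,2]));T=T[np.hypot(T[:,0]-541.7,T[:,1]-46)>13];T=T[abs(T[:,2]-np.median(T[:,2]))<3]
print(cv2.minEnclosingCircle(T[:,:2].astype(np.float32)),np.linalg.lstsq(np.c_[T[:,:2]-[541.7,46],np.ones(len(T))],T[:,2],rcond=None)[0])
E
```

```text
clock: 13.25
eef_pos: [541.7, 46.8, 51.1]
tool_rot: [-3.14, 0.001, -1.309]
force: [-4.5, 0.3, 23.5]
width: 49.5
gripper_force: 65.8
clock: 14.25
eef_pos: [520.0, 126.1, 148.3]
tool_rot: [3.141, 0.0, -1.304]
force: [0.0, -0.9, -0.1]
width: 85.4
gripper_force: 0.0
tcp [519.9754176  126.07286147 148.26742018] [ 3.14065018e+00  4.17228890e-04 -1.30446019e+00] [-0.7   0.7   0.65  1.95 -0.64  0.71 -2.54]
ring near tcp z hist 0 [0 0 0 0 0 0 0 0 0 0 0 0 0 0 0 0 0 0 0 0]
ground -0.02082739782997578
nose 760
z 69.84574201860525
((541.8245239257812, 45.02547073364258), 9.909238815307617) [541.81937626  45.06372275  69.82639221] [541.73027019  44.92932674  69.83856655]
plate 8369 ((545.1424560546875, 50.88887023925781), (84.48316192626953, 88.86187744140625), 61.74339294433594) 25.93761639089746
3324 45.18662662175912
((541.890625, 45.54622268676758), 25.96711540222168) [-3.15277649e-02 -2.79422201e-02  4.51804544e+01]
```

The ring reads about 1.2 mm high with a 0.04 rad tilt. I'll check that against the seat plate's own fitted plane.

```bash
cat > flat.py <<'E'
from h import *
import sys
f=np.load(f'/tmp/{sys.argv[1]}.npz');m=viewer.camera_model('wrist');m['T']=f['T'];P,u,v=wpts(m,f['d'])
def fit(n,T):
    for _ in range(4):
        c=np.linalg.lstsq(np.c_[T[:,:2]-[541.8,45],np.ones(len(T))],T[:,2],rcond=None)[0];e=T[:,2]-np.c_[T[:,:2]-[541.8,45],np.ones(len(T))]@c;T=T[abs(e)<1.0+0*e]
    print(n,len(T),c.round(4),'spread',e.std())
fit('plate',near(P,545,51,40,24,28))
r=np.hypot(P[:,0]-541.8,P[:,1]-45.3);zt=float(sys.argv[2]);ro=float(sys.argv[3]);fit('ring',P[(r>13)&(r<ro-1)&(abs(P[:,2]-zt)<3)])
fit('bench',near(P,545,51,130,-4,4))
E
python3 flat.py w5 45 26
```

```text
plate 3813 [2.00000e-04 1.10000e-03 2.59771e+01] spread 0.4943615730117209
ring 2463 [-3.25000e-02 -2.61000e-02  4.52379e+01] spread 0.4968752068043582
bench 37309 [-0.0004  0.0007 -0.0575] spread 0.5029227213712305
```

Real: the plate and bench fit flat, so the spacer is still cocked by 0.042 rad and 1.2 mm high. I'll press it flat with both fingertips straddling the spindle at about 30 mm opening.

```bash
python3 -m creep '[{"jaw":-0.28,"xyz":[60,0,0],"angular":[0,0,0]},{"jaw":-0.28,"xyz":[80,0,20],"angular":[0,0,0]},{"jaw":-0.28,"xyz":[80,0,40],"angular":[0,0,0]},{"jaw":-0.28,"xyz":[80,0,45],"angular":[0,0,0]},{"jaw":-0.28,"xyz":[80,0,45],"angular":[0,0,0]},{"jaw":-0.28,"xyz":[80,0,45],"angular":[0,0,0]}]'
```

```text
clock: 15.05
eef_pos: [541.9, 46.9, 104.4]
tool_rot: [-3.141, -0.0, -1.308]
force: [0.1, 0.1, 0.5]
width: 30.9
gripper_force: 0.0
```

```bash
python3 -m creep '[{"jaw":-0.28,"xyz":[0,0,15],"angular":[0,0,0]},{"jaw":-0.28,"xyz":[0,0,30],"angular":[0,0,0]},{"jaw":-0.28,"xyz":[0,0,36],"angular":[0,0,0]},{"jaw":-0.28,"xyz":[0,0,38],"angular":[0,0,0]},{"jaw":-0.28,"xyz":[0,0,39],"angular":[0,0,0]},{"jaw":-0.28,"xyz":[0,0,40],"angular":[0,0,0]},{"jaw":-0.28,"xyz":[0,0,40],"angular":[0,0,0]}]'
```

```text
clock: 15.92
eef_pos: [541.6, 47.1, 64.0]
tool_rot: [-3.141, -0.0, -1.308]
force: [0.1, 0.3, 0.2]
width: 30.6
gripper_force: 0.1
```

```bash
python3 -m creep '[{"jaw":-0.28,"xyz":[0,0,1],"angular":[0,0,0]},{"jaw":-0.28,"xyz":[0,0,2],"angular":[0,0,0]},{"jaw":-0.28,"xyz":[0,0,3],"angular":[0,0,0]},{"jaw":-0.28,"xyz":[0,0,3],"angular":[0,0,0]}]'
```

```text
clock: 16.42
eef_pos: [541.7, 46.9, 62.5]
tool_rot: [-3.14, 0.001, -1.309]
force: [-4.3, -0.1, 17.2]
width: 30.7
gripper_force: 9.0
```

```bash
python3 -m creep '[{"jaw":-0.28,"xyz":[0,0,0.6],"angular":[0,0,0]},{"jaw":-0.28,"xyz":[0,0,0.6],"angular":[0,0,0]},{"jaw":-0.28,"xyz":[0,0,0.6],"angular":[0,0,0]}]'
```

```text
clock: 16.8
eef_pos: [541.7, 46.9, 62.5]
tool_rot: [-3.14, 0.001, -1.309]
force: [-5.1, -0.2, 23.8]
width: 31.0
gripper_force: 11.9
```

```bash
python3 -c "
from h import *;s=ctrl.read_state();print(s['force'],s['torque'])"
python3 -m creep '[{"jaw":-0.28,"xyz":[0,0,-30],"angular":[0,0,0]},{"jaw":-0.28,"xyz":[0,0,-70],"angular":[0,0,0]},{"jaw":-0.28,"xyz":[-60,0,-80],"angular":[0,0,0]},{"jaw":-0.28,"xyz":[-60,0,-80],"angular":[0,0,0]},{"jaw":-0.28,"xyz":[-60,0,-80],"angular":[0,0,0]}]'
python3 meas.py w6 >/dev/null; python3 flat.py w6 45 26
```

```text
[-5.09034381 -0.23693841 23.83522405] [-0.1237119   1.3109968   0.04011578]
clock: 17.42
eef_pos: [525.8, 105.4, 140.1]
tool_rot: [-3.141, -0.0, -1.307]
force: [0.0, 0.1, 0.1]
width: 30.9
gripper_force: 0.0
plate 4056 [3.0000e-04 7.0000e-04 2.5968e+01] spread 0.49490216459725206
ring 2638 [-8.60000e-03  3.90000e-03  4.41207e+01] spread 0.5005406730191478
bench 40970 [-0.0006  0.0006 -0.0455] spread 0.5040563598211839
```

Flat now: top 44.1, tilt 0.01 rad. Now the narrow spacer; I'll turn the wrist back on the way to keep joint 7 in range.

```bash
python3 -m creep '[{"jaw":1,"xyz":[-60,-10,-10],"angular":[0,0,-0.18]},{"jaw":1,"xyz":[-121,-20,-10],"angular":[0,0,-0.36]},{"jaw":1,"xyz":[-121,-20,-10],"angular":[0,0,-0.54]},{"jaw":1,"xyz":[-121,-20,-10],"angular":[0,0,-0.72]},{"jaw":1,"xyz":[-121,-20,-10],"angular":[0,0,-0.9]},{"jaw":1,"xyz":[-121,-20,-10],"angular":[0,0,-0.9]},{"jaw":1,"xyz":[-121,-20,-10],"angular":[0,0,-0.9]}]'
python3 - <<'E'
from h import *
s=ctrl.read_state();m=viewer.camera_model('wrist');p,d=viewer.get_image('wrist');P,u,v=wpts(m,d);print(s['eef_pos'],s['tool_rot'],np.round(s['qpos'],2))
T=near(P,513.8,227.5,32,14.5,22);print(len(T),cv2.minEnclosingCircle(T[:,:2].astype(np.float32)),(T.min(0)+T.max(0))/2)
c=np.array(cv2.minEnclosingCircle(T[:,:2].astype(np.float32))[0]);e=c-np.array(s['eef_pos'])[:2];y=s['tool_rot'][2]
print('tool',e@[np.cos(y),np.sin(y)],e@[np.sin(y),-np.cos(y)])
E
```

```text
clock: 18.35
eef_pos: [514.1, 226.0, 150.0]
tool_rot: [3.141, -0.0, -0.413]
force: [-0.2, 0.1, 0.6]
width: 85.6
gripper_force: 0.0
[514.12953905 226.00862522 150.0104271 ] [ 3.14110891e+00 -8.28959181e-05 -4.13027921e-01] [-0.73  0.67  0.42  1.87 -0.42  0.68 -2.05]
1224 ((513.8118286132812, 224.65496826171875), 20.033775329589844) [514.01383799 224.6516328   17.22933836]
tool 0.2523428172191468 1.367351520275288
```

Narrow spacer: radius 20.0, centre (513.8, 224.7), top 17–18, which fits. Gripping it twice at 90°.

```bash
python3 -m creep '[{"jaw":1,"xyz":[-1,1.4,60],"angular":[0,0,0]},{"jaw":1,"xyz":[-1,1.4,115],"angular":[0,0,0]},{"jaw":1,"xyz":[-1,1.4,126],"angular":[0,0,0]},{"jaw":1,"xyz":[-1,1.4,126],"angular":[0,0,0]},{"jaw":-1,"xyz":[-1,1.4,126],"angular":[0,0,0]},{"jaw":-1,"xyz":[-1,1.4,126],"angular":[0,0,0]},{"jaw":-1,"xyz":[-1,1.4,126],"angular":[0,0,0]},{"jaw":-1,"xyz":[-1,1.4,126],"angular":[0,0,0]},{"jaw":-1,"xyz":[-1,1.4,126],"angular":[0,0,0]},{"jaw":-1,"xyz":[-1,1.4,126],"angular":[0,0,0]}]'
python3 -m creep '[{"jaw":1,"xyz":[0,0,0],"angular":[0,0,0]},{"jaw":1,"xyz":[0,0,0],"angular":[0,0,0]},{"jaw":1,"xyz":[0,0,0],"angular":[0,0,-0.18]},{"jaw":1,"xyz":[0,0,0],"angular":[0,0,-0.36]},{"jaw":1,"xyz":[0,0,0],"angular":[0,0,-0.54]},{"jaw":1,"xyz":[0,0,0],"angular":[0,0,-0.72]},{"jaw":1,"xyz":[0,0,0],"angular":[0,0,-0.9]},{"jaw":1,"xyz":[0,0,0],"angular":[0,0,-1.08]},{"jaw":1,"xyz":[0,0,0],"angular":[0,0,-1.26]},{"jaw":1,"xyz":[0,0,0],"angular":[0,0,-1.44]},{"jaw":1,"xyz":[0,0,0],"angular":[0,0,-1.57]},{"jaw":1,"xyz":[0,0,0],"angular":[0,0,-1.57]}]'
```

```text
clock: 19.65
eef_pos: [513.1, 226.7, 26.2]
tool_rot: [-3.139, -0.001, -0.409]
force: [-1.3, -0.1, 9.6]
width: 37.4
gripper_force: 58.8
clock: 21.15
eef_pos: [512.3, 226.0, 24.1]
tool_rot: [-3.141, 0.0, 1.16]
force: [-0.1, -0.6, 0.8]
width: 85.5
gripper_force: 0.0
```

```bash
python3 -m creep '[{"jaw":-1,"xyz":[0,0,0],"angular":[0,0,0]},{"jaw":-1,"xyz":[0,0,0],"angular":[0,0,0]},{"jaw":-1,"xyz":[0,0,0],"angular":[0,0,0]},{"jaw":-1,"xyz":[0,0,0],"angular":[0,0,0]},{"jaw":-1,"xyz":[0,0,0],"angular":[0,0,0]},{"jaw":-1,"xyz":[0,0,0],"angular":[0,0,0]},{"jaw":-1,"xyz":[0,0,-50],"angular":[0,0,0]},{"jaw":-1,"xyz":[0,0,-100],"angular":[0,0,0]},{"jaw":-1,"xyz":[0,0,-130],"angular":[0,0,0]},{"jaw":-1,"xyz":[0,0,-130],"angular":[0,0,0]},{"jaw":-1,"xyz":[0,0,-130],"angular":[0,0,0]}]'
python3 meas.py w7|head -2; python3 rel.py w7 20;python3 -c "
from h import *;s=ctrl.read_state();print(np.round(s['qpos'],2),s['eef_pos'],s['tool_rot'],s['force'])"
```

```text
clock: 22.52
eef_pos: [511.5, 225.9, 153.3]
tool_rot: [-3.14, 0.001, 1.162]
force: [-0.5, -0.5, -0.7]
width: 37.0
gripper_force: 60.8
tcp [511.50784551 225.87305616 153.25730669] [-3.14047035e+00  1.36693181e-03  1.16167231e+00] [-0.41  0.63 -0.09  1.86  0.09  0.65 -0.96]
ring near tcp z hist 3469 [   0    0    9  104  189  198  223  215  272  305  566 3073  278  142
contour circle in tool xy 157 [0.81800617 0.57351665] r 11.21612297193201
contour circle in tool xy 283 [0.66389886 0.69365089] r 19.322208486859367
ring bbox tool xy rel tcp [-18.95856503 -27.21158942] [20.61725149 25.25531584] top z rel -6.627663238816922
[-0.41  0.63 -0.09  1.86  0.09  0.66 -0.96] [511.26596907 225.72209404 152.80261913] [-3.13980152e+00  2.14721556e-03  1.16171739e+00] [-0.51754263  0.08732876 -1.71475196]
```

```bash
python3 -m creep '[{"jaw":-1,"xyz":[-234,100,0],"angular":[0,0,0]},{"jaw":-1,"xyz":[-234,100,0],"angular":[0,0,0]},{"jaw":-1,"xyz":[-234,100,0],"angular":[0,0,0]},{"jaw":-1,"xyz":[-234,100,0],"angular":[0,0,0]},{"jaw":-1,"xyz":[-234,100,0],"angular":[0,0,0]},{"jaw":-1,"xyz":[-234,100,0],"angular":[0,0,0]},{"jaw":-1,"xyz":[-234,100,0],"angular":[0,0,0]},{"jaw":-1,"xyz":[-234,100,0],"angular":[0,0,0]},{"jaw":-1,"xyz":[-234,100,0],"angular":[0,0,0]},{"jaw":-1,"xyz":[-234,100,0],"angular":[0,0,0]}]'
python3 meas.py w8; python3 rel.py w8 20; python3 flat.py w8 44 26
```

```text
clock: 23.82
eef_pos: [511.0, -27.8, 154.3]
tool_rot: [3.142, -0.0, 1.163]
force: [-0.6, -0.1, -1.4]
width: 37.0
gripper_force: 60.8
tcp [510.99139618 -27.79967895 154.25820061] [ 3.14150562e+00 -4.38289715e-05  1.16262674e+00] [ 0.09  0.58 -0.13  1.99  0.13  0.58 -0.54]
ring near tcp z hist 3519 [   0    0    8  101  190  199  214  211  262  317  529 3054  343  143
  145  152  170  157  168  164]
ground -0.034315427745781335
nose 738
z 69.86222395364628
((541.9725952148438, 44.683570861816406), 9.972905158996582) [541.97446847  44.75327659  69.8144536 ] [541.88645337  44.88124863  69.84010639]
plate 8040 ((545.0372314453125, 51.06047821044922), (84.41890716552734, 88.58177185058594), 61.90535354614258) 25.957997678396836
contour circle in tool xy 142 [0.79535951 0.37557849] r 11.219692944017913
contour circle in tool xy 326 [ 0.94708694 -0.56404182] r 19.841871293541782
ring bbox tool xy rel tcp [-18.86892164 -27.17789735] [20.47795885 25.37871439] top z rel -7.052940605738712
plate 3640 [4.00000e-04 1.00000e-03 2.59923e+01] spread 0.5017117622301553
ring 2332 [-9.10000e-03  1.60000e-03  4.40986e+01] spread 0.5057372756935148
bench 34299 [-0.0004  0.0009 -0.0633] spread 0.5067567232175547
```

```bash
python3 -m creep '[{"jaw":-1,"xyz":[50,-0.4,20],"angular":[0,0,0]},{"jaw":-1,"xyz":[78,-0.4,40],"angular":[0,0,0]},{"jaw":-1,"xyz":[78,-0.4,52],"angular":[0,0,0]},{"jaw":-1,"xyz":[78,-0.4,52],"angular":[0,0,0]},{"jaw":-1,"xyz":[78,-0.4,52],"angular":[0,0,0]},{"jaw":-1,"xyz":[78,-0.4,52],"angular":[0,0,0]},{"jaw":-1,"xyz":[78,-0.4,52],"angular":[0,0,0]},{"jaw":-1,"xyz":[78,-0.4,52],"angular":[0,0,0]}]'
python3 meas.py w9|head -1; python3 rel.py w9 20
```

```text
clock: 24.88
eef_pos: [541.7, 43.3, 102.5]
tool_rot: [3.141, -0.0, 1.161]
force: [-0.1, -0.8, -1.1]
width: 37.1
gripper_force: 60.8
tcp [541.72914489  43.2829686  102.52316188] [ 3.14114329e+00 -2.21895857e-04  1.16145832e+00] [-0.06  0.69 -0.1   1.94  0.13  0.52 -0.67]
contour circle in tool xy 146 [0.48820173 0.48125435] r 11.235984307346126
contour circle in tool xy 274 [0.40410184 0.25366319] r 19.291256214362363
ring bbox tool xy rel tcp [-19.46359842 -27.12170492] [20.13062757 25.52470846] top z rel -6.959427500904269
```

```bash
python3 -m creep '[{"jaw":-1,"xyz":[1,-0.5,3],"angular":[0,0,0]},{"jaw":-1,"xyz":[1,-0.5,6],"angular":[0,0,0]},{"jaw":-1,"xyz":[1,-0.5,8],"angular":[0,0,0]},{"jaw":-1,"xyz":[1,-0.5,9],"angular":[0,0,0]},{"jaw":-1,"xyz":[1,-0.5,10],"angular":[0,0,0]},{"jaw":-1,"xyz":[1,-0.5,10],"angular":[0,0,0]}]'
python3 -c "
from h import *;s=ctrl.read_state();print(s['force'],s['torque'])"
```

```text
clock: 25.68
eef_pos: [541.5, 44.6, 92.2]
tool_rot: [-3.142, 0.0, 1.162]
force: [-0.6, -0.2, -0.8]
width: 36.8
gripper_force: 60.8
[-0.5972223  -0.15601137 -0.82461099] [-0.0302366  -0.03465023  0.00624485]
```

Entered freely. Pushing past the upper balls.

```bash
python3 -m creep '[{"jaw":-1,"xyz":[0,0,3],"angular":[0,0,0]},{"jaw":-1,"xyz":[0,0,6],"angular":[0,0,0]},{"jaw":-1,"xyz":[0,0,9],"angular":[0,0,0]},{"jaw":-1,"xyz":[0,0,11],"angular":[0,0,0]},{"jaw":-1,"xyz":[0,0,13],"angular":[0,0,0]},{"jaw":-1,"xyz":[0,0,15],"angular":[0,0,0]},{"jaw":-1,"xyz":[0,0,17],"angular":[0,0,0]},{"jaw":-1,"xyz":[0,0,19],"angular":[0,0,0]},{"jaw":-1,"xyz":[0,0,20.5],"angular":[0,0,0]},{"jaw":-1,"xyz":[0,0,20.5],"angular":[0,0,0]}]'
python3 -c "
from h import *;s=ctrl.read_state();print(s['force'],s['torque'])"
```

```text
clock: 26.92
eef_pos: [541.7, 44.8, 71.9]
tool_rot: [3.141, -0.0, 1.162]
force: [-0.5, 1.2, 2.5]
width: 36.9
gripper_force: 61.2
[-0.51494486  1.21488282  2.53095127] [0.10869322 0.18631424 0.02077477]
```

```bash
python3 -m creep '[{"jaw":-1,"xyz":[0,0,1],"angular":[0,0,0]},{"jaw":-1,"xyz":[0,0,2],"angular":[0,0,0]},{"jaw":-1,"xyz":[0,0,3],"angular":[0,0,0]},{"jaw":-1,"xyz":[0,0,3.5],"angular":[0,0,0]},{"jaw":-1,"xyz":[0,0,3.5],"angular":[0,0,0]}]'
python3 -c "
from h import *;s=ctrl.read_state();print(s['force'],s['torque'])"
```

```text
clock: 27.55
eef_pos: [541.7, 44.8, 68.7]
tool_rot: [3.141, -0.0, 1.162]
force: [-2.3, 0.5, 7.9]
width: 37.1
gripper_force: 61.7
[-2.30452373  0.4803501   7.90529682] [0.13791586 0.34135844 0.06009989]
```

```bash
python3 -m creep '[{"jaw":-1,"xyz":[0,0,0.7],"angular":[0,0,0]},{"jaw":-1,"xyz":[0,0,1.4],"angular":[0,0,0]},{"jaw":-1,"xyz":[0,0,1.4],"angular":[0,0,0]},{"jaw":-1,"xyz":[0,0,1.4],"angular":[0,0,0]}]'
python3 -c "
from h import *;s=ctrl.read_state();print(s['force'],s['torque'])"
```

```text
clock: 28.05
eef_pos: [541.7, 44.8, 68.6]
tool_rot: [3.141, -0.0, 1.162]
force: [-5.0, 0.4, 19.3]
width: 37.1
gripper_force: 62.9
[-4.95376849  0.41229935 19.251884  ] [ 0.12284639  0.97519925 -0.04664031]
```

```bash
python3 -m creep '[{"jaw":-0.1,"xyz":[0,0,0],"angular":[0,0,0]},{"jaw":0.2,"xyz":[0,0,0],"angular":[0,0,0]},{"jaw":0.4,"xyz":[0,0,-2],"angular":[0,0,0]},{"jaw":0.4,"xyz":[0,0,-2],"angular":[0,0,0]},{"jaw":0.4,"xyz":[0,0,-40],"angular":[0,0,0]},{"jaw":0.4,"xyz":[0,0,-85],"angular":[0,0,0]},{"jaw":-0.36,"xyz":[-60,0,-85],"angular":[0,0,0]},{"jaw":-0.36,"xyz":[-80,0,-85],"angular":[0,0,0]},{"jaw":-0.36,"xyz":[-80,0,-85],"angular":[0,0,0]},{"jaw":-0.36,"xyz":[-80,0,-85],"angular":[0,0,0]}]'
python3 meas.py w10|head -1; python3 flat.py w10 62 20
```

```text
clock: 29.3
eef_pos: [510.4, -27.6, 151.7]
tool_rot: [3.141, -0.001, 1.163]
force: [-0.4, 1.5, 0.8]
width: 27.0
gripper_force: 0.0
tcp [510.37303211 -27.6141057  151.74301369] [ 3.14134708e+00 -1.15920943e-03  1.16285423e+00] [ 0.09  0.58 -0.13  2.    0.13  0.58 -0.54]
plate 3702 [-7.00000e-04  2.00000e-03  2.59797e+01] spread 0.5012434064885967
ring 1151 [-2.60000e-03 -8.20000e-03  6.19459e+01] spread 0.4957931386443284
bench 35314 [-0.0004  0.0008 -0.0645] spread 0.5021362438571227
```

The narrow spacer is flat, top 61.9 (62 expected). Quick check of the wide rim below it, then hand in.

```bash
python3 - <<'E'
from h import *
f=np.load('/tmp/w10.npz');m=viewer.camera_model('wrist');m['T']=f['T'];P,u,v=wpts(m,f['d'])
r=np.hypot(P[:,0]-542,P[:,1]-44.9);T=P[(r>21.5)&(r<25)&(abs(P[:,2]-44)<3)]
c=np.linalg.lstsq(np.c_[T[:,:2]-[542,44.9],np.ones(len(T))],T[:,2],rcond=None)[0];print(len(T),c)
if np.hypot(c[0],c[1])<0.035 and abs(c[2]-44)<0.8: print(ctrl.finish_job())
E
```

```text
964 [-3.57128980e-03  1.58676798e-03  4.38583207e+01]
the job is handed in; nothing more can be done
None
```

Both spacers are home and flat on the spindle, the wide one on the seat plate and the narrow one on top of it. The wide one was first left cocked after release and needed a second press; wrist force never read above about 24 N, and the job is handed in at about 29 s.

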